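# Make the paper-tape stand ready for packing

## Task

Get the tape stand on the packing bench ready for the next cartons: lay the wide roll of brown paper tape in it, with both ends of its axle down in the two V saddles, so that it sits level and about midway between the uprights, and seat the grey wetting tank upright, square and fully home in the rectangular pocket of the stand's base. Either job may come first, and either part may go in either way round. Leave the other tape rolls, the knife and the scraper where they are.

Things in the scene. Friction and masses are not known exactly. Their poses are not given: they have to be found in the camera images.
- stand: tape stand, fixed: white-painted base plate 200 (x) x 150 (y) x 16 mm high, a rectangular dark-floored pocket in its -x half, and two uprights at x = +60, y = +65 and -65 mm, 10 mm thick in y, each topped by a dark steel 90-degree V saddle open upwards (mouth 37 mm wide; V bottom 53.5 mm, arm tips 72 mm above the bench). Origin: centre of the underside; z up.
- stand_axle (a point): where the centre of the axle comes to rest: midway between the two V saddles, 62 mm above the bench; axes as the stand's, the axle lies along y.
- stand_pocket (a point): centre of the pocket's floor, 6 mm above the bench; the pocket is 50 (x) x 88 (y) mm and 10 mm deep, its rim slightly chamfered; axes as the stand's.
- roll: the wide roll of brown paper tape on its steel axle: roll 60 mm in diameter and 80 mm wide, axle 12 mm in diameter and 180 mm long, sticking out 50 mm at both ends; 0.36 kg. Origin: centre of the roll and axle; y runs along the axle (the roll may be turned about it). It starts lying on a white foam rest, its centre 40 mm above the bench.
- roll_rest: the low white foam rest under the wide roll: slab 100 (x) x 100 (y) x 10 mm with four chocks 8 mm high that touch only the outer 12 mm of the roll's width at each end; fixed. Origin: centre of the underside.
- tank: the wetting tank: grey plastic block 46 (x) x 84 (y) x 56 mm high, its lowest 3 mm set in by 1.5 mm all round, with a thin dark strip and a thin metal roller on its top (standing up 7 mm); 0.16 kg. Origin: centre of the underside, z up. It starts upright on the bench.
- short_roll: loose bystander, to be left where it is: a narrower tape roll, 60 mm in diameter and 40 mm wide, on a 100 mm axle too short for the stand, on a small foam rest at the back. Origin: its centre.
- spare_roll: loose bystander, to be left where it is: a bare tape roll without axle standing on end, 60 mm in diameter, 50 mm high. Origin: centre of the underside.
- knife: loose bystander, to be left where it is: flat black carton knife 125 x 22 x 14 mm, nearer the robot on its left. Origin: centre of its handle's underside.
- scraper: loose bystander, to be left where it is: flat wooden-handled scraper 115 x 28 x 12 mm, nearer the robot on its right. Origin: centre of its handle's underside.
Things that resemble listed ones, but are neither listed nor needed, are in the scene too. What is shaped like the roll but yellow is not meant.

How it is judged:
By the outcome, as a careful person would: the job done as asked, in the order asked, and still so for the second after the job is handed in, with the robot touching nothing.
It also fails if it takes over 59 s, if anything falls off the work surface, if the arm or the gripper's body presses on something with over 40 N, if the wrist force passes 120 N, or if a joint passes its speed limit or range.

## Robot

A 6-joint arm with a two-finger parallel gripper is mounted at the origin on the work surface. World frame = base frame: x ahead of the robot, y to its left, z up, the work surface at z = 0. Lengths are in m, angles in rad, forces in N, time in s.
With the tool pointing down it reaches from about 0.15 to 0.775 m from the base axis. Payload 6.1 kg.
Tool frame: the origin (TCP) lies at the centre of the arm's flange, where the gripper is bolted on; the fingertips stand 173 mm ahead of it and the grasp point (between the pads) lies 155 mm ahead of it; y points along the fingers, x is the direction in which the jaws open and shut, and the axes are right-handed (so a half turn about y gives the same grasp; the last joint's range is limited). The gripper opens to 85 mm and grips with 20 to 120 N. Pads are 22 mm wide; open, the fingers measure 114 mm over their backs; the gripper's body (76 mm by 85 mm) begins 54 mm behind the grasp point. The pads swing forward as they close: fully open they stand 13 mm farther back than shut.
Start: joints at [-1.22, 0.126, -0.04, 1.405, 0, 1.571], TCP at [0.18, -0.493, 0.405] pointing down, gripper open.
Joint ranges: [-2.72, 2.72], [-0.95, 1.95], [-1.27, 1.35], [-1.78, 2.02], [-1.46, 1.47], [-3.14, 3.14]. Speed limits (rad/s): [2.39, 2.39, 3.01, 3.14, 3.14, 3.14].

## Interface

Orientations are given as a 3x3 rotation matrix whose columns are the frame's x, y, z axes.
In Python, from workcell import arm, optics gives the robot as it stands.
- The arm moves only by the shell command python3 -m crank 'ROWS' [FORCE]. ROWS is JSON, a list of rows, each an object of numbers: "x", "y", "z": the shift along the world's x, y, z in mm; "turn": the turn about the world's z in degrees; "claw": the finger opening in mm, from 0 to 85.4. In form: [{"x": .., "y": .., "z": .., "turn": .., "claw": ..}, ...]. A call has 1 to 10 rows; each row is the pose to reach, as a shift and turn from the pose commanded when the call began; what a row does not reach only later rows make up. A row lasts 1/10 s, in which the tool goes at most 50 mm and 8.59 degrees, less where a joint would pass 70% of its speed; a pose out of reach is approached as far as the arm can. A call with a gripper value outside its range is refused whole. The fingers move at their own pace and stop on an object; FORCE is the grip in N (left out, the last holds). Time passes only in rows, so rows that repeat a pose let the fingers close. It gives the time, the measured TCP pose, the force and the opening at its end, in the units of the state.
- arm.get_state(): the state, without advancing time (a new reading comes with each control period).
- optics.get_image(name): name is "scene" or "top" or "wrist"; returns the picture (400x640x3 uint8, red, green, blue); there is no depth.
- optics.calibration(name): a dict with "K" (3x3 intrinsics, pixels), "rvec" (rotation vector, rad) and "tvec" (3), from world to camera coordinates, as OpenCV has them; the wrist camera has in their place "mount" (4x4, takes a point from camera to tool coordinates, whose origin is the TCP and whose axes are the tool frame's). Camera axes: x right, y down, z forward; pixel columns grow to the right and rows downward; lengths in m; the calibration is good to about 2 mm. A picture is of the moment at which its call begins: read the wrist's pose just before it. calibration takes no time and is no camera call.
- arm.finish_job(): hands the job in, once; it reports no verdict.
The state is a dict: "time_s": time; "qpos": joint angles; "qd": joint speeds; "tau": joint torques, N m; "position": TCP position; "ee_rot": TCP orientation; "force": force on the tool from outside, world axes, zero at the start; "ft_torque": the same for the moment, N m; "gripper_width": finger opening in m.
Only numpy, scipy, OpenCV 4.12 (cv2) and the standard library are available. Lean on these libraries where they do the work, as an engineer would, in place of code of your own. Each camera call takes 0.05 s, during which the arm holds its last target. There are 200 camera calls.

## Working session

There is one attempt and no reset: what is moved stays moved. The work goes in short steps, Python scripts to look and compute and a shell command to move; the robot and the scene stay as the last step left them, time stands still between calls to the robot, and variables do not carry over. Pictures are saved under pics/ and viewed, about 8 in all and at most 12, crops included, and the job is handed in when it is done.

```bash
mkdir -p pics
cat > h.py <<'E'
import numpy as np, cv2
from workcell import arm, optics
def snap(name,fn):
    s=arm.get_state(); im=optics.get_image(name); cv2.imwrite('pics/'+fn+'.png',cv2.cvtColor(im,cv2.COLOR_RGB2BGR)); return s,im
def cam(name,s=None):
    c=optics.calibration(name); K=np.array(c['K'])
    if name=='wrist':
        T=np.eye(4);T[:3,:3]=s['ee_rot'];T[:3,3]=s['position']
        W=np.linalg.inv(T@np.array(c['mount'])); return K,W[:3,:3],W[:3,3]
    return K,cv2.Rodrigues(np.array(c['rvec'],float))[0],np.array(c['tvec'],float).ravel()
def pt(C,u,v,z):
    K,R,t=C; d=R.T@np.linalg.inv(K)@np.array([u,v,1.]); o=-R.T@t
    return o+d*(z-o[2])/d[2]
def px(C,p):
    K,R,t=C; q=K@(R@np.array(p,float)+t); return q[:2]/q[2]
def crop(fn,out,x0,y0,x1,y1,f):
    im=cv2.imread('pics/'+fn+'.png')[y0:y1,x0:x1]; cv2.imwrite('pics/'+out+'.png',cv2.resize(im,None,fx=f,fy=f,interpolation=cv2.INTER_CUBIC))
E
python3 - <<'E'
from h import *
import pickle
s,a=snap('scene','scene0');s,b=snap('top','top0')
for n in('scene','top'):
    K,R,t=cam(n);print(n,-R.T@t,K[0,0])
cv2.imwrite('pics/both.png',cv2.cvtColor(np.vstack([a,b])[:, :],cv2.COLOR_RGB2BGR)) 
cv2.imwrite('pics/both.png',cv2.resize(cv2.imread('pics/both.png'),(480,600)))
print(s)
E
```

```text
scene [1.20479225 0.12162012 0.88886905] 362.76406476182774
top [0.36023625 0.12704964 1.1953277 ] 407.7619721903726
{'time_s': 0.05, 'qpos': array([-1.22000453e+00,  1.26353034e-01, -4.05771325e-02,  1.40543073e+00,
       -2.14333729e-06,  1.57076720e+00]), 'qd': array([ 0.00040414,  0.00022657,  0.00265651, -0.00117945,  0.00112732,
       -0.00018611]), 'tau': array([ 2.21328884e-05, -4.37323916e+01,  3.53975022e+01,  1.37220696e-02,
       -5.47704815e-08, -1.30540991e-07]), 'position': array([ 0.18036368, -0.49289729,  0.40395656]), 'ee_rot': array([[ 3.43668425e-01, -5.39662697e-04,  9.39090902e-01],
       [-9.39089754e-01,  1.46854909e-03,  3.43668849e-01],
       [-1.56456635e-03, -9.99998776e-01, -2.09775695e-06]]), 'force': array([-0.7225132 , -1.01259116,  0.53268177]), 'ft_torque': array([-0.04030315, -0.00571798, -0.01356754]), 'gripper_width': 0.08496988190847808}
```

View pics/top0.png

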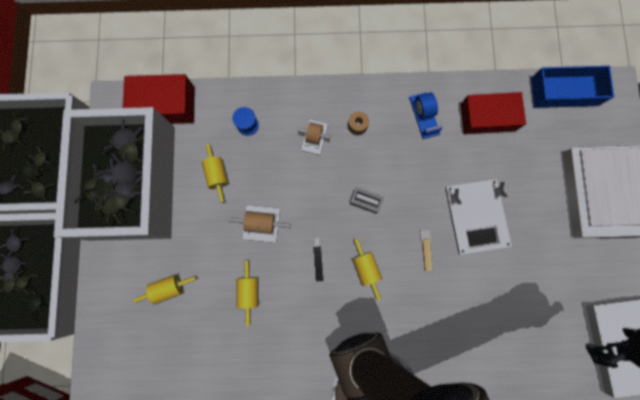

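View pics/scene0.png

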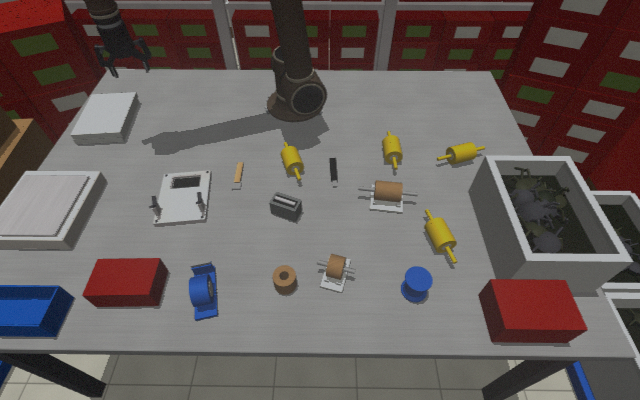

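Top view, possible confusions for the roll: yellow rolls (215,172), (165,290), (247,293), (367,268); short brown roll (314,133); bare spare roll (358,122). The wide brown roll on its rest at (260,223) fits the description. The tank is at (366,200) and the stand at (478,216). I'll check these in one close crop.

Run:
```python
from h import *
im=cv2.imread('pics/top0.png')
a=cv2.resize(im[170:260,225:395],(800,424),interpolation=cv2.INTER_CUBIC)[:400]
b=cv2.resize(im[170:260,430:530],(444,400),interpolation=cv2.INTER_CUBIC)
a=cv2.resize(im[180:250,225:395],(800,329),interpolation=cv2.INTER_CUBIC)
b=cv2.resize(im[175:258,435:525],(290,268),interpolation=cv2.INTER_CUBIC)
c=np.zeros((600,800,3),np.uint8);c[:329]=a;c[330:598,:290]=b
cv2.imwrite('pics/c1.png',c)
C=cam('top')
for n,u,v,z in[('roll',260,223,.04),('axL',231,219,.04),('axR',290,226,.04),('tank',366,200,.06),('stand',478,216,.016)]:print(n,pt(C,u,v,z))
```

```text
roll [0.48220213 0.31166497 0.04      ]
axL [0.49582546 0.39447956 0.04      ]
axR [0.47141089 0.22632034 0.04      ]
tank [0.53732481 0.00950383 0.06      ]
stand [ 0.48858717 -0.31765233  0.016     ]
```

View pics/c1.png

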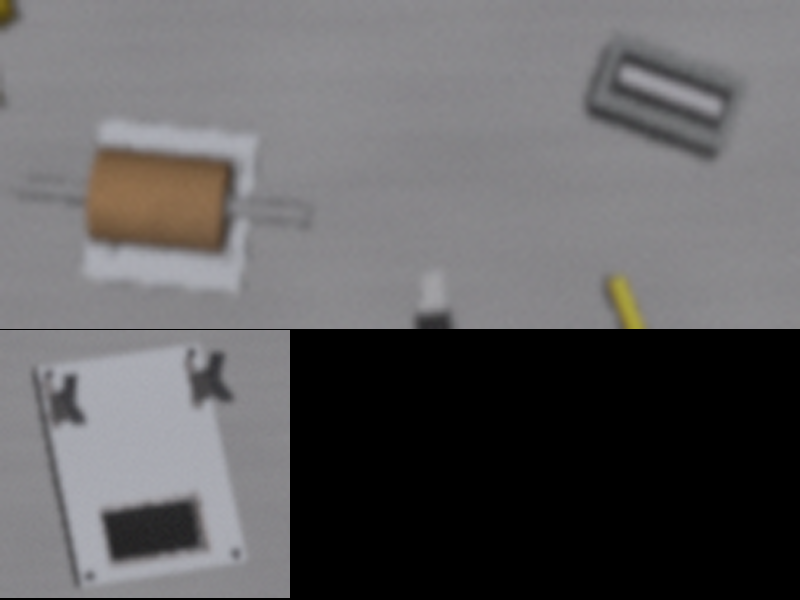

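Confirmed: wide brown roll with long axle on white foam (260,223); grey tank with roller (366,200); stand with pocket at (483,237) and saddles at (455,198) and (500,191). Next I'll look from near, starting with the stand.

Run:
```python
from h import *
c=optics.calibration('wrist');print(np.round(c['mount'],3),np.round(c['K'],1))
C=cam('top')
P=[pt(C,435+x/3.222,175+(y-330)/3.23,.016) for x,y in[(38,370),(198,345),(243,557),(80,585),(103,512),(195,500),(207,550),(112,560)]]
for p in P:print(np.round(p,4))
print(np.mean(P[:4],0),np.mean(P[4:],0))
for q in[(615,75),(725,108)]:print(pt(C,225+q[0]/4.706,180+q[1]/4.7,.063))
```

```text
[[ 1.    -0.001 -0.     0.001]
 [-0.    -0.298  0.954  0.031]
 [-0.001 -0.954 -0.298  0.076]
 [ 0.     0.     0.     1.   ]] [[332.    0.  320.8]
 [  0.  332.  200.8]
 [  0.    0.    1. ]]
[ 0.5754 -0.2335  0.016 ]
[ 0.5946 -0.3807  0.016 ]
[ 0.4018 -0.4032  0.016 ]
[ 0.3809 -0.2567  0.016 ]
[ 0.4449 -0.2822  0.016 ]
[ 0.4535 -0.3652  0.016 ]
[ 0.4088 -0.3719  0.016 ]
[ 0.4022 -0.2868  0.016 ]
[ 0.48815356 -0.31852646  0.016     ] [ 0.42735889 -0.3265207   0.016     ]
[0.54913827 0.0383295  0.063     ]
[ 0.52742928 -0.02642162  0.063     ]
```

```bash
python3 -m crank '[{"x":290,"y":193,"z":-44,"turn":77,"claw":85},{"x":290,"y":193,"z":-44,"turn":77},{"x":290,"y":193,"z":-44,"turn":77},{"x":290,"y":193,"z":-44,"turn":77},{"x":290,"y":193,"z":-44,"turn":77},{"x":290,"y":193,"z":-44,"turn":77},{"x":290,"y":193,"z":-44,"turn":77},{"x":290,"y":193,"z":-44,"turn":77},{"x":290,"y":193,"z":-44,"turn":77},{"x":290,"y":193,"z":-44,"turn":77}]' 60
python3 -m crank '[{"x":0},{"x":0},{"x":0}]'
python3 - <<'E'
from h import *
import pickle
s,im=snap('wrist','w1');pickle.dump(s,open('w1.p','wb'));print(s['position'],s['qd'])
crop('w1','w1c',140,20,540,320,2)
E
```

```text
[ 0.18037084 -0.49293869  0.40399467] [-0.00037366 -0.0003038   0.00445211 -0.00044006 -0.00052796 -0.00052203]invalid input at $[1]: expected keys x, y, z, turn, claw
invalid input at $[0]: expected keys x, y, z, turn, claw
```

View pics/w1c.png

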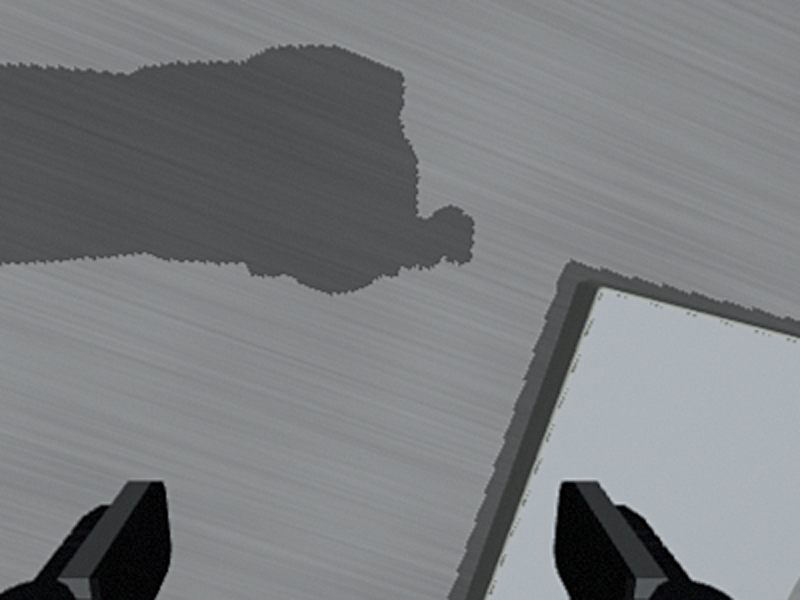

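The move was refused because every row needs all five keys. The picture shows only bare bench and a box, nothing I need. Repeating with full rows.

```bash
python3 -m crank '[{"x":290,"y":193,"z":-44,"turn":77,"claw":85},{"x":290,"y":193,"z":-44,"turn":77,"claw":85},{"x":290,"y":193,"z":-44,"turn":77,"claw":85},{"x":290,"y":193,"z":-44,"turn":77,"claw":85},{"x":290,"y":193,"z":-44,"turn":77,"claw":85},{"x":290,"y":193,"z":-44,"turn":77,"claw":85},{"x":290,"y":193,"z":-44,"turn":77,"claw":85},{"x":290,"y":193,"z":-44,"turn":77,"claw":85},{"x":290,"y":193,"z":-44,"turn":77,"claw":85},{"x":290,"y":193,"z":-44,"turn":77,"claw":85}]' 60
python3 -m crank '[{"x":0,"y":0,"z":0,"turn":0,"claw":85},{"x":0,"y":0,"z":0,"turn":0,"claw":85},{"x":0,"y":0,"z":0,"turn":0,"claw":85},{"x":0,"y":0,"z":0,"turn":0,"claw":85}]'
python3 - <<'E'
from h import *
import pickle
s,im=snap('wrist','w2');pickle.dump(s,open('w2.p','wb'));print(s['position'],s['ee_rot'],s['qd'])
C=cam('wrist',s)
cv2.imwrite('pics/w2c.png',cv2.resize(cv2.imread('pics/w2.png')[0:400,110:530],(630,600),interpolation=cv2.INTER_CUBIC))
for p in[(.5754,-.2335,.016),(.3809,-.2567,.016),(.427,-.326,.016)]:print(px(C,p))
E
```

```text
time_s: 1.15
position: [0.4708, -0.2995, 0.3601]
ee_rot: [[0.992, -0.001, -0.125], [0.125, 0.001, 0.992], [-0.001, -1.0, 0.001]]
force: [-1.4, 0.4, 0.4]
gripper_width: 0.0853
time_s: 1.55
position: [0.4701, -0.3003, 0.3608]
ee_rot: [[0.993, 0.0, -0.122], [0.122, -0.0, 0.993], [0.0, -1.0, -0.0]]
force: [-0.0, 0.9, 0.3]
gripper_width: 0.0847
[ 0.47013141 -0.30028348  0.36081399] [[ 9.92522262e-01  1.88850593e-04 -1.22063609e-01]
 [ 1.22063632e-01 -1.12766845e-04  9.92522270e-01]
 [ 1.73673692e-04 -9.99999976e-01 -1.34975393e-04]] [ 0.0004565  -0.00016402  0.00185789  0.00158659 -0.00014977 -0.00459486]
[442.75140686 121.75104633]
[230.2106429  121.12557182]
[274.16166179 198.35734483]
```

View pics/w2c.png

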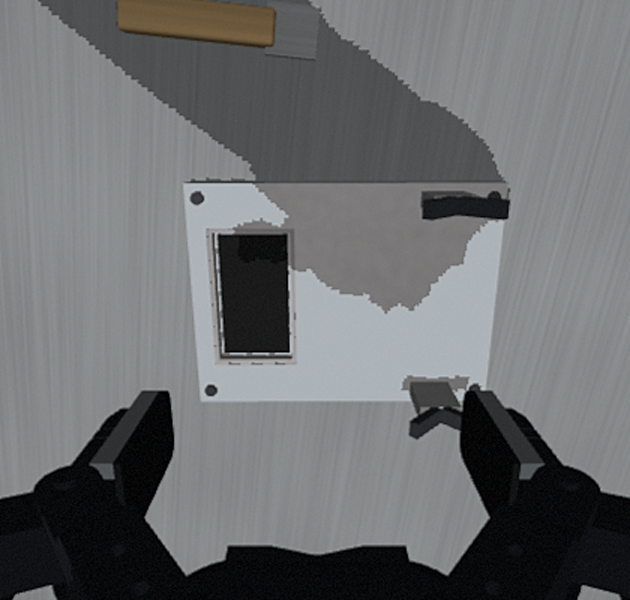

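Run:
```python
from h import *
import pickle
from scipy.optimize import least_squares
s=pickle.load(open('w2.p','rb'));C=cam('wrist',s)
f=lambda x,y,z:pt(C,110+x/1.5,y/1.5,z)
B=[f(*q,.016) for q in[(184,183),(508,182),(489,400),(201,402)]]
M=np.array([(-.1,.075),(.1,.075),(.1,-.075),(-.1,-.075)])
def tr(p,m):
    c,q=np.cos(p[2]),np.sin(p[2]);return m@np.array([[c,q],[-q,c]])+p[:2]
r=least_squares(lambda p:(tr(p,M)-np.array(B)[:,:2]).ravel(),[.48,-.31,.1])
print(r.x[:2],np.degrees(r.x[2]),np.round(r.fun*1000,1))
p=r.x;inv=lambda P:(np.array(P)[:2]-p[:2])@np.array([[np.cos(p[2]),-np.sin(p[2])],[np.sin(p[2]),np.cos(p[2])]])
for q in[(208,231),(293,230),(296,363),(214,364)]:print('rim',inv(f(*q,.016)))
for q in[(217,234),(288,234),(291,353),(221,353)]:print('floor',inv(f(*q,.006)))
for q in[(422,193),(508,199)]:print('saddle+y tips',inv(f(*q,.072)))
for q in[(410,436),(462,425)]:print('saddle-y tips',inv(f(*q,.072)))
# top camera check
T=cam('top');print('top px of base corners',[np.round(px(T,(*m,.016)),1) for m in tr(p,M)])
```

```text
[ 0.49202333 -0.31923449] 7.425197576406649 [-0.  -0.6  0.8  0.5 -1.8 -0.1  1.1  0.1]
rim [-0.08733112  0.04586222]
rim [-0.03357431  0.04606223]
rim [-0.03352211 -0.04559234]
rim [-0.08990099 -0.04587399]
floor [-0.08377988  0.04221509]
floor [-0.03737397  0.04183996]
floor [-0.03736114 -0.04243181]
floor [-0.08665492 -0.04202362]
saddle+y tips [0.03501969 0.0734899 ]
saddle+y tips [0.07904075 0.07013519]
saddle-y tips [ 0.03575716 -0.06787307]
saddle-y tips [ 0.06600421 -0.06071556]
top px of base corners [array([460.2, 253.1]), array([446.1, 185.3]), array([496.2, 177.5]), array([511.6, 245. ])]
```

```bash
python3 -m crank '[{"x":68,"y":306,"z":-61,"turn":-26,"claw":85},{"x":68,"y":306,"z":-61,"turn":-26,"claw":85},{"x":68,"y":306,"z":-61,"turn":-26,"claw":85},{"x":68,"y":306,"z":-61,"turn":-26,"claw":85},{"x":68,"y":306,"z":-61,"turn":-26,"claw":85},{"x":68,"y":306,"z":-61,"turn":-26,"claw":85},{"x":68,"y":306,"z":-61,"turn":-26,"claw":85},{"x":68,"y":306,"z":-61,"turn":-26,"claw":85},{"x":68,"y":306,"z":-61,"turn":-26,"claw":85},{"x":68,"y":306,"z":-61,"turn":-26,"claw":85}]' 60
python3 -m crank '[{"x":0,"y":0,"z":0,"turn":0,"claw":85},{"x":0,"y":0,"z":0,"turn":0,"claw":85},{"x":0,"y":0,"z":0,"turn":0,"claw":85}]'
python3 - <<'E'
from h import *
import pickle
s,im=snap('wrist','w3');pickle.dump(s,open('w3.p','wb'));print(s['position'],s['ee_rot'],s['qd'])
cv2.imwrite('pics/w3c.png',cv2.resize(cv2.imread('pics/w3.png')[0:400,110:530],(630,600),interpolation=cv2.INTER_CUBIC))
E
```

```text
time_s: 2.6
position: [0.5383, 0.0052, 0.3]
ee_rot: [[0.946, 0.0, 0.325], [-0.325, -0.0, 0.946], [0.0, -1.0, -0.0]]
force: [-0.9, -0.4, 0.6]
gripper_width: 0.085
time_s: 2.9
position: [0.5384, 0.0052, 0.2999]
ee_rot: [[0.946, 0.0, 0.325], [-0.325, -0.0, 0.946], [0.0, -1.0, 0.0]]
force: [0.3, -0.3, -0.4]
gripper_width: 0.0849
[0.53837055 0.00516708 0.29993838] [[ 9.45602327e-01  3.97777377e-04  3.25324578e-01]
 [-3.25324602e-01 -3.29073823e-06  9.45602402e-01]
 [ 3.77209801e-04 -9.99999921e-01  1.26295037e-04]] [ 5.12132909e-03  1.83994162e-03 -1.22887204e-03  3.27713006e-05
  6.88822048e-04  7.74108706e-04]
```

View pics/w3c.png

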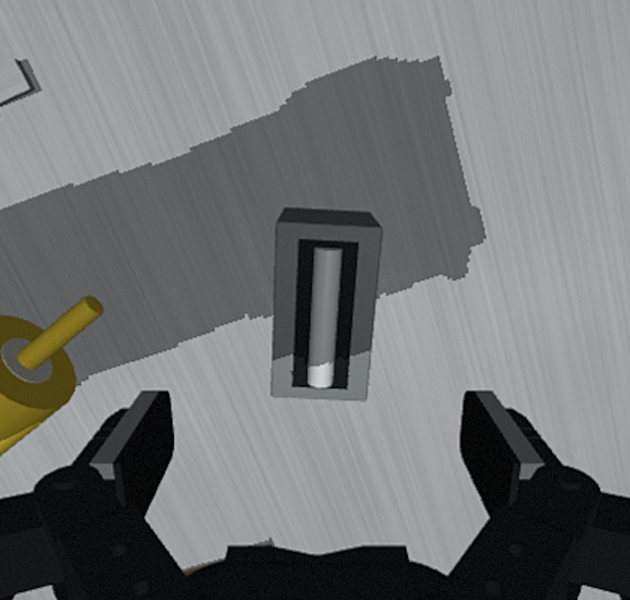

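```bash
cat >> h.py <<'E'
from scipy.optimize import least_squares
def tr(p,m):
    c,q=np.cos(p[2]),np.sin(p[2]);return np.array(m)@np.array([[c,q],[-q,c]])+p[:2]
def fit(C,pix,M,z,p0):
    """pose fit by reprojection, pixels"""
    z=np.broadcast_to(z,len(M))
    g=lambda p:np.ravel([px(C,(*m,h))-q for m,h,q in zip(tr(p,M),z,pix)])
    r=least_squares(g,p0,x_scale=[.01,.01,.1]);return r.x,r.fun
def rect(a,b):return np.array([(-a,b),(a,b),(a,-b),(-a,-b)])
E
python3 - <<'E'
from h import *
import pickle
s=pickle.load(open('w3.p','rb'));C=cam('wrist',s)
q=[(110+x/1.5,y/1.5) for x,y in[(276,222),(382,227),(366,402),(271,396)]]
p,r=fit(C,q,rect(.023,.042),.056,[.538,.005,-.3]);print(p[:2],np.degrees(p[2]),np.round(r,1))
R=s['ee_rot'];d=np.r_[p[:2],.056]-s['position'];print('tool-frame offset',R.T@d*1000,'tool yaw',np.degrees(np.arctan2(R[1,0],R[0,0])))
# pad inner edges seen at crop (171,392),(463,392): tool x by plane of tips
for x in(171,463):
    w=pt(C,110+x/1.5,392/1.5,s['position'][2]-.165);print(R.T@(w-s['position']))
E
```

```text
[0.54253304 0.00544949] -22.08556843209281 [-0.4 -0.6  0.6 -0.1  0.3  0.  -0.5  1. ]
tool-frame offset [  3.75217436 243.94001823   1.59039756] tool yaw -18.985243467176975
[-0.042999    0.16498446  0.00525859]
[0.04430755 0.16501738 0.00515279]
```

```bash
python3 -m crank '[{"x":4,"y":0,"z":-30,"turn":-3,"claw":85},{"x":4,"y":0,"z":-70,"turn":-3,"claw":85},{"x":4,"y":0,"z":-110,"turn":-3,"claw":85},{"x":4,"y":0,"z":-110,"turn":-3,"claw":85},{"x":4,"y":0,"z":-110,"turn":-3,"claw":40},{"x":4,"y":0,"z":-110,"turn":-3,"claw":40},{"x":4,"y":0,"z":-110,"turn":-3,"claw":40},{"x":4,"y":0,"z":-110,"turn":-3,"claw":40},{"x":4,"y":0,"z":-110,"turn":-3,"claw":40},{"x":4,"y":0,"z":-110,"turn":-3,"claw":40}]' 40
python3 -m crank '[{"x":0,"y":0,"z":0,"turn":0,"claw":30},{"x":0,"y":0,"z":0,"turn":0,"claw":30},{"x":0,"y":0,"z":0,"turn":0,"claw":30},{"x":0,"y":0,"z":0,"turn":0,"claw":30}]' 40
```

```text
time_s: 3.95
position: [0.5435, 0.006, 0.1923]
ee_rot: [[0.928, 0.005, 0.373], [-0.373, -0.0, 0.928], [0.004, -1.0, 0.002]]
force: [-0.4, 1.1, 7.1]
gripper_width: 0.0452
time_s: 4.35
position: [0.5435, 0.006, 0.1923]
ee_rot: [[0.928, 0.004, 0.373], [-0.373, 0.0, 0.928], [0.004, -1.0, 0.002]]
force: [0.1, -0.3, 6.8]
gripper_width: 0.0458
```

```bash
python3 -m crank '[{"x":0,"y":0,"z":40,"turn":0,"claw":30},{"x":0,"y":0,"z":80,"turn":0,"claw":30},{"x":0,"y":0,"z":100,"turn":0,"claw":30},{"x":-10,"y":-40,"z":110,"turn":6,"claw":30},{"x":-26,"y":-85,"z":110,"turn":12,"claw":30},{"x":-42,"y":-130,"z":110,"turn":18,"claw":30},{"x":-58,"y":-175,"z":110,"turn":24,"claw":30},{"x":-74,"y":-220,"z":110,"turn":29,"claw":30},{"x":-90,"y":-265,"z":110,"turn":29,"claw":30},{"x":-104,"y":-305,"z":110,"turn":29,"claw":30}]'
python3 -m crank '[{"x":-8,"y":-27,"z":-10,"turn":0,"claw":30},{"x":-8,"y":-27,"z":-40,"turn":0,"claw":30},{"x":-8,"y":-27,"z":-40,"turn":0,"claw":30},{"x":-8,"y":-27,"z":-40,"turn":0,"claw":30},{"x":-8,"y":-27,"z":-40,"turn":0,"claw":30}]'
python3 - <<'E'
from h import *
import pickle
s,im=snap('wrist','w4');pickle.dump(s,open('w4.p','wb'));R=s['ee_rot'];print(s['position'],np.degrees(np.arctan2(R[1,0],R[0,0])),s['gripper_width'])
cv2.imwrite('pics/w4c.png',cv2.resize(cv2.imread('pics/w4.png')[0:400,110:530],(630,600),interpolation=cv2.INTER_CUBIC))
E
```

```text
time_s: 5.35
position: [0.4373, -0.3009, 0.3008]
ee_rot: [[0.992, 0.001, -0.123], [0.123, -0.001, 0.992], [0.001, -1.0, -0.001]]
force: [1.1, -0.0, -1.0]
gripper_width: 0.046
time_s: 5.85
position: [0.431, -0.3257, 0.2613]
ee_rot: [[0.992, 0.001, -0.125], [0.125, -0.001, 0.992], [0.001, -1.0, -0.001]]
force: [-0.3, -0.5, -1.9]
gripper_width: 0.0451
[ 0.43096747 -0.32569023  0.2612924 ] 7.158443179364423 0.04514707582646887
```

View pics/w4c.png

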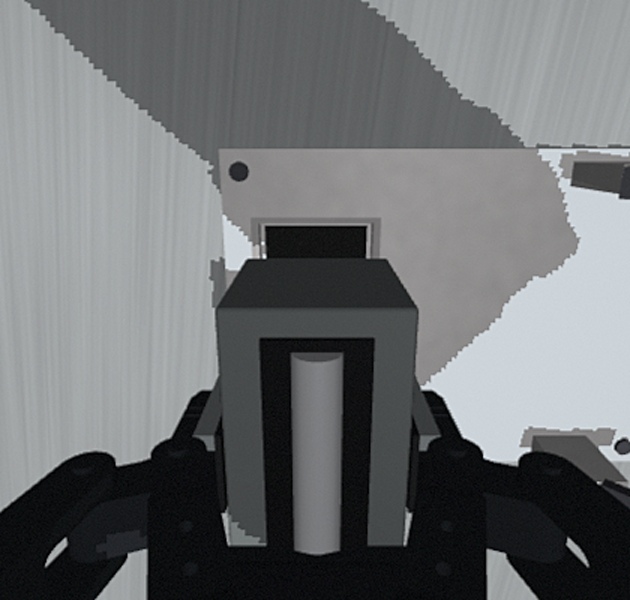

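Run:
```python
from h import *
import pickle
s=pickle.load(open('w4.p','rb'));C=cam('wrist',s);R=s['ee_rot'];P=s['position']
def g(n,x,y,z):
    w=pt(C,110+x/1.5,y/1.5,z);print(n,np.round(R.T@(w-P)*1000,1))
bz=P[2]-.1923  # tank bottom height approx
for n,x,y,z in[('tank top',216,307,bz+.056),('tank top',417,307,bz+.056),('tank foot',247,259,bz),('tank foot',387,259,bz),('rim',252,218,.016),('rim',381,218,.016),('inner rim',262,224,.0145),('inner',370,224,.0145),('floor',265,226,.006),('floor',368,226,.006),('baseedge',219,149,.016),('base far',540,149,.016)]:g(n,x,y,z)
Q=[.492023,-.319234,np.radians(7.425)]
for m in[(-.0863,.044),(-.0363,.044),(-.1,.075),(.1,.075)]:
    w=np.r_[tr(Q,[m])[0],.016];print(m,np.round(R.T@(w-P)*1000,1),np.round((px(C,w)-[110,0])*1.5))
```

```text
tank top [-22.2 136.2  41.2]
tank top [ 22.4 136.3  41.1]
tank foot [-22.8 192.2  39.6]
tank foot [ 23.5 192.3  39.6]
rim [-27.4 245.2  45.8]
rim [ 27.8 245.3  45.7]
inner rim [-23.4 246.7  43. ]
inner [ 23.4 246.8  42.9]
floor [-23.  255.2  40.8]
floor [ 23.4 255.3  40.7]
baseedge [-39.9 245.1  74. ]
base far [ 92.2 245.3  73.9]
(-0.0863, 0.044) [-25.4 245.2  42.7] [257. 225.]
(-0.0363, 0.044) [ 24.6 245.3  42.9] [373. 225.]
(-0.1, 0.075) [-39.3 245.2  73.6] [220. 150.]
(0.1, 0.075) [160.7 245.4  74.6] [706. 147.]
```

```bash
python3 -m crank '[{"x":0,"y":0,"z":-20,"turn":0,"claw":30},{"x":0,"y":0,"z":-40,"turn":0,"claw":30},{"x":0,"y":0,"z":-48,"turn":0,"claw":30},{"x":0,"y":0,"z":-52,"turn":0,"claw":30},{"x":0,"y":0,"z":-56,"turn":0,"claw":30},{"x":0,"y":0,"z":-59,"turn":0,"claw":30},{"x":0,"y":0,"z":-62,"turn":0,"claw":30},{"x":0,"y":0,"z":-62,"turn":0,"claw":30},{"x":0,"y":0,"z":-62,"turn":0,"claw":30}]'
```

```text
time_s: 6.8
position: [0.4306, -0.3262, 0.1982]
ee_rot: [[0.992, 0.001, -0.123], [0.123, -0.001, 0.992], [0.001, -1.0, -0.001]]
force: [-0.5, -0.7, 1.0]
gripper_width: 0.0456
```

```bash
python3 -m crank '[{"x":0,"y":0,"z":-2,"turn":0,"claw":30},{"x":0,"y":0,"z":-3,"turn":0,"claw":30},{"x":0,"y":0,"z":-3,"turn":0,"claw":30}]'
python3 -m crank '[{"x":0,"y":0,"z":0,"turn":0,"claw":85},{"x":0,"y":0,"z":0,"turn":0,"claw":85},{"x":0,"y":0,"z":0,"turn":0,"claw":85},{"x":0,"y":0,"z":0,"turn":0,"claw":85},{"x":0,"y":0,"z":0,"turn":0,"claw":85},{"x":0,"y":0,"z":50,"turn":0,"claw":85},{"x":0,"y":0,"z":100,"turn":0,"claw":85},{"x":0,"y":0,"z":120,"turn":0,"claw":85},{"x":0,"y":0,"z":120,"turn":0,"claw":85},{"x":0,"y":0,"z":120,"turn":0,"claw":85}]'
python3 - <<'E'
from h import *
import pickle
s,im=snap('wrist','w5');pickle.dump(s,open('w5.p','wb'));R=s['ee_rot'];print(s['position'],np.degrees(np.arctan2(R[1,0],R[0,0])),s['gripper_width'])
cv2.imwrite('pics/w5c.png',cv2.resize(cv2.imread('pics/w5.png')[0:400,110:530],(630,600),interpolation=cv2.INTER_CUBIC))
E
```

```text
time_s: 7.1
position: [0.4305, -0.3261, 0.1982]
ee_rot: [[0.992, 0.002, -0.123], [0.123, -0.002, 0.992], [0.002, -1.0, -0.002]]
force: [-7.4, 5.2, 25.1]
gripper_width: 0.0458
time_s: 8.1
position: [0.4304, -0.326, 0.3145]
ee_rot: [[0.992, 0.0, -0.124], [0.124, -0.0, 0.992], [0.0, -1.0, -0.0]]
force: [0.4, -0.1, -1.1]
gripper_width: 0.0851
[ 0.43042453 -0.32603508  0.31448728] 7.097224503573889 0.08512288484977984
```

View pics/w5c.png

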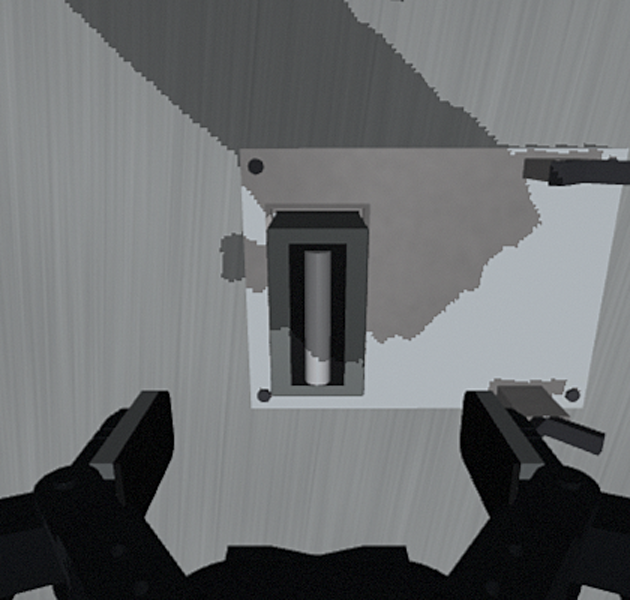

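Pressing gave 25 N with no further descent, and the tank's underside is at about 6 mm, so it is home. The picture shows it upright and square in the pocket, with the rim at (267–369, 206). Next is the roll.

```bash
python3 -m crank '[{"x":53,"y":637,"z":-14,"turn":-15,"claw":85},{"x":53,"y":637,"z":-14,"turn":-15,"claw":85},{"x":53,"y":637,"z":-14,"turn":-15,"claw":85},{"x":53,"y":637,"z":-14,"turn":-15,"claw":85},{"x":53,"y":637,"z":-14,"turn":-15,"claw":85},{"x":53,"y":637,"z":-14,"turn":-15,"claw":85},{"x":53,"y":637,"z":-14,"turn":-15,"claw":85},{"x":53,"y":637,"z":-14,"turn":-15,"claw":85},{"x":53,"y":637,"z":-14,"turn":-15,"claw":85},{"x":53,"y":637,"z":-14,"turn":-15,"claw":85}]'
python3 - <<'E'
from h import *
print(arm.get_state()['position'])
E
```

```text
time_s: 9.15
position: [0.4709, 0.1715, 0.3019]
ee_rot: [[0.991, -0.003, 0.137], [-0.137, -0.001, 0.991], [-0.003, -1.0, -0.001]]
force: [0.7, -0.7, -0.1]
gripper_width: 0.0854
[0.47085515 0.17152048 0.30187066]
```

```bash
python3 -m crank '[{"x":12,"y":139,"z":-2,"turn":0,"claw":85},{"x":12,"y":139,"z":-2,"turn":0,"claw":85},{"x":12,"y":139,"z":-2,"turn":0,"claw":85},{"x":12,"y":139,"z":-2,"turn":0,"claw":85},{"x":12,"y":139,"z":-2,"turn":0,"claw":85},{"x":12,"y":139,"z":-2,"turn":0,"claw":85},{"x":12,"y":139,"z":-2,"turn":0,"claw":85}]'
python3 - <<'E'
from h import *
import pickle
s,im=snap('wrist','w6');pickle.dump(s,open('w6.p','wb'));R=s['ee_rot'];print(s['position'],np.degrees(np.arctan2(R[1,0],R[0,0])),s['gripper_width'])
cv2.imwrite('pics/w6c.png',cv2.resize(cv2.imread('pics/w6.png')[0:400,110:530],(630,600),interpolation=cv2.INTER_CUBIC))
E
```

```text
time_s: 9.85
position: [0.4836, 0.3073, 0.3014]
ee_rot: [[0.99, -0.001, 0.139], [-0.139, -0.001, 0.99], [-0.001, -1.0, -0.001]]
force: [0.1, 0.2, 0.1]
gripper_width: 0.0851
[0.48362333 0.3072817  0.30140236] -7.991572419156676 0.08508637722841138
```

View pics/w6c.png

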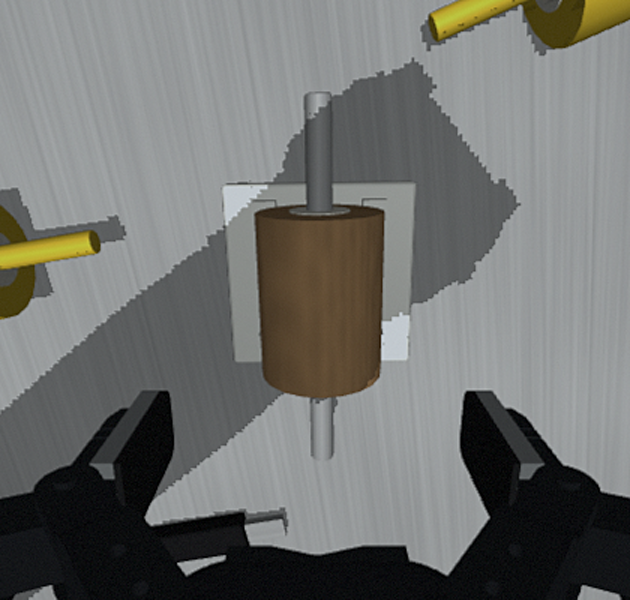

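Run:
```python
from h import *
import pickle
s=pickle.load(open('w6.p','rb'));C=cam('wrist',s);R=s['ee_rot'];P=s['position']
E=[pt(C,110+x/1.5,y/1.5,.043) for x,y in[(318,94),(322,458)]]
d=E[0]-E[1];print(E,np.linalg.norm(d),'yaw',np.degrees(np.arctan2(d[1],d[0]))-90)
m=(E[0]+E[1])/2;print('mid',m,'tool',R.T@(m-P)*1000)
s=pickle.load(open('w5.p','rb'));C=cam('wrist',s)
q=[(110+x/1.5,y/1.5) for x,y in[(240,149),(583,408),(252,408)]]
p,r=fit(C,q,rect(.1,.075)[[0,2,3]],.016,[.49,-.32,.1]);print(p,np.degrees(p[2]),np.round(r,1))
print('axle target',tr(p,[(.06,0)]), 'pocket',tr(p,[(-.061,0)]))
q=[(110+x/1.5,y/1.5) for x,y in[(267,228),(369,228),(364,396),(272,396)]]
for z in(.062,.072):
    p,r=fit(C,q,rect(.023,.042),z,[.43,-.32,.1]);print('tank',p,np.degrees(p[2]),np.round(r,1))
```

```text
[array([0.49791054, 0.4022566 , 0.043     ]), array([0.47516196, 0.22452859, 0.043     ])] 0.17917797237980942 yaw -7.294004816317113
mid [0.48653625 0.3133926  0.043     ] tool [  2.20995658 258.39563002   6.6649844 ]
[ 0.491477   -0.31949584  0.12469808] 7.144673832616859 [ 0.  -0.2  0.1 -0.  -0.1  0.4]
axle target [[ 0.55101112 -0.31203333]] pocket [[ 0.43095065 -0.32708273]]
tank [ 0.4317847  -0.32733954  0.12391067] 7.0995582884858806 [-0.4 -0.3  0.4 -0.4  0.2  0.4 -0.3  0.5]
tank [ 0.43136936 -0.32434379  0.12394179] 7.101341405572386 [-2.1 -2.6  2.1 -2.6  1.6  3.4 -1.6  3.4]
```

```bash
python3 -m crank '[{"x":3,"y":3,"z":-30,"turn":1,"claw":85},{"x":3,"y":3,"z":-70,"turn":1,"claw":85},{"x":3,"y":3,"z":-104,"turn":1,"claw":85},{"x":3,"y":3,"z":-104,"turn":1,"claw":85},{"x":3,"y":3,"z":-104,"turn":1,"claw":50},{"x":3,"y":3,"z":-104,"turn":1,"claw":50},{"x":3,"y":3,"z":-104,"turn":1,"claw":50},{"x":3,"y":3,"z":-104,"turn":1,"claw":50},{"x":3,"y":3,"z":-104,"turn":1,"claw":50},{"x":3,"y":3,"z":-104,"turn":1,"claw":50}]' 60
python3 -m crank '[{"x":0,"y":0,"z":0,"turn":0,"claw":50},{"x":0,"y":0,"z":30,"turn":0,"claw":50},{"x":0,"y":0,"z":70,"turn":0,"claw":50},{"x":0,"y":0,"z":110,"turn":0,"claw":50},{"x":0,"y":0,"z":110,"turn":0,"claw":50},{"x":0,"y":0,"z":110,"turn":0,"claw":50}]' 60
```

```text
time_s: 10.9
position: [0.4874, 0.3118, 0.2006]
ee_rot: [[0.993, 0.004, 0.12], [-0.12, 0.002, 0.993], [0.003, -1.0, 0.002]]
force: [-1.1, -1.8, 7.7]
gripper_width: 0.058
time_s: 11.5
position: [0.4869, 0.3117, 0.3092]
ee_rot: [[0.993, 0.003, 0.12], [-0.12, 0.002, 0.993], [0.002, -1.0, 0.002]]
force: [0.2, 0.5, -4.4]
gripper_width: 0.0581
```

```bash
python3 -m crank '[{"x":3,"y":-30,"z":5,"turn":1,"claw":50},{"x":8,"y":-75,"z":5,"turn":3,"claw":50},{"x":13,"y":-120,"z":5,"turn":5,"claw":50},{"x":18,"y":-165,"z":5,"turn":7,"claw":50},{"x":23,"y":-210,"z":5,"turn":9,"claw":50},{"x":28,"y":-255,"z":5,"turn":11,"claw":50},{"x":33,"y":-300,"z":5,"turn":13,"claw":50},{"x":38,"y":-345,"z":5,"turn":14,"claw":50},{"x":43,"y":-390,"z":5,"turn":14,"claw":50},{"x":48,"y":-430,"z":5,"turn":14,"claw":50}]'
python3 -m crank '[{"x":5,"y":-45,"z":0,"turn":0,"claw":50},{"x":10,"y":-90,"z":0,"turn":0,"claw":50},{"x":14,"y":-130,"z":0,"turn":0,"claw":50},{"x":15,"y":-165,"z":0,"turn":0,"claw":50},{"x":16,"y":-185,"z":0,"turn":0,"claw":50},{"x":16,"y":-195,"z":0,"turn":0,"claw":50},{"x":16,"y":-195,"z":-20,"turn":0,"claw":50},{"x":16,"y":-195,"z":-30,"turn":0,"claw":50},{"x":16,"y":-195,"z":-30,"turn":0,"claw":50},{"x":16,"y":-195,"z":-30,"turn":0,"claw":50}]'
python3 - <<'E'
from h import *
import pickle
s,im=snap('wrist','w7');pickle.dump(s,open('w7.p','wb'));R=s['ee_rot'];print(s['position'],np.degrees(np.arctan2(R[1,0],R[0,0])),s['gripper_width'])
cv2.imwrite('pics/w7c.png',cv2.resize(cv2.imread('pics/w7.png')[0:400,110:530],(630,600),interpolation=cv2.INTER_CUBIC))
E
```

```text
time_s: 12.5
position: [0.5339, -0.1205, 0.3108]
ee_rot: [[0.992, -0.003, -0.123], [0.123, 0.001, 0.992], [-0.003, -1.0, 0.001]]
force: [0.7, 0.4, -3.4]
gripper_width: 0.0582
time_s: 13.5
position: [0.5507, -0.3125, 0.2827]
ee_rot: [[0.992, -0.001, -0.125], [0.125, 0.001, 0.992], [-0.001, -1.0, 0.001]]
force: [-0.0, -0.1, -3.5]
gripper_width: 0.0583
[ 0.55068462 -0.31245733  0.28269742] 7.168137843766765 0.05829252809163682
```

View pics/w7c.png

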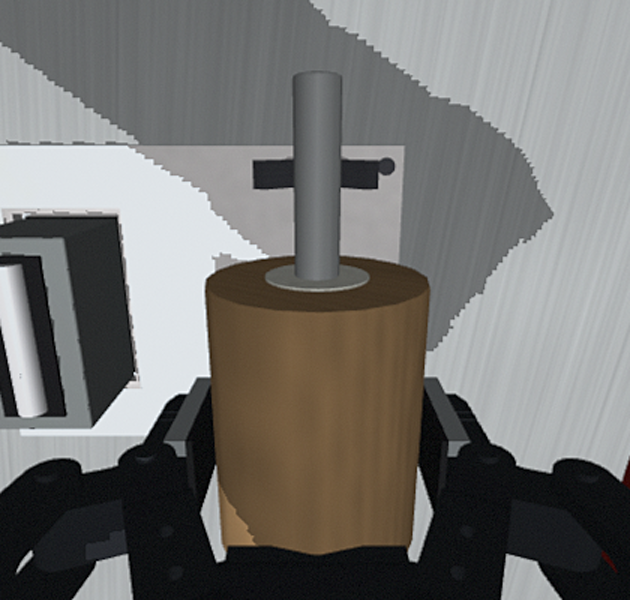

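Run:
```python
from h import *
import pickle
s=pickle.load(open('w7.p','rb'));C=cam('wrist',s);R=s['ee_rot'];P=s['position']
for n,x,y,z in[('axle end',317,73,.127),('roll edge',317,312,.152),('rollendcentre',317,277,.122),('sad',253,160,.072),('sad',380,160,.072),('sad near',253,189,.072),('base edge',403,146,.016)]:
    print(n,np.round(R.T@(pt(C,110+x/1.5,y/1.5,z)-P)*1000,1))
```

```text
axle end [  0.3 155.8  91.3]
roll edge [  0.2 130.7  41.9]
rollendcentre [  0.2 160.7  41.7]
sad [-21.9 210.8  70.6]
sad [ 22.2 210.7  70.6]
sad near [-22.3 210.8  60.7]
base edge [ 39.3 266.7  75.1]
```

```bash
python3 -m crank '[{"x":0,"y":0,"z":-20,"turn":0,"claw":50},{"x":0,"y":0,"z":-40,"turn":0,"claw":50},{"x":0,"y":0,"z":-50,"turn":0,"claw":50},{"x":0,"y":0,"z":-54,"turn":0,"claw":50},{"x":0,"y":0,"z":-57,"turn":0,"claw":50},{"x":0,"y":0,"z":-60,"turn":0,"claw":50},{"x":0,"y":0,"z":-60,"turn":0,"claw":50},{"x":0,"y":0,"z":-60,"turn":0,"claw":50}]'
```

```text
time_s: 14.35
position: [0.5508, -0.3136, 0.2235]
ee_rot: [[0.992, 0.001, -0.124], [0.124, -0.001, 0.992], [0.001, -1.0, -0.001]]
force: [0.8, -0.6, -3.6]
gripper_width: 0.0577
```

Still hanging, about 1 mm above the saddle. I'll lower to contact, then release and rise.

```bash
python3 -m crank '[{"x":0,"y":0,"z":-1,"turn":0,"claw":50},{"x":0,"y":0,"z":-2,"turn":0,"claw":50},{"x":0,"y":0,"z":-2,"turn":0,"claw":50},{"x":0,"y":0,"z":-2,"turn":0,"claw":50}]'
```

```text
time_s: 14.75
position: [0.5506, -0.3136, 0.2228]
ee_rot: [[0.992, 0.001, -0.123], [0.123, -0.001, 0.992], [0.001, -1.0, -0.001]]
force: [-3.9, 1.1, 8.6]
gripper_width: 0.0583
```

```bash
python3 -m crank '[{"x":0,"y":0,"z":0,"turn":0,"claw":85},{"x":0,"y":0,"z":0,"turn":0,"claw":85},{"x":0,"y":0,"z":0,"turn":0,"claw":85},{"x":0,"y":0,"z":0,"turn":0,"claw":85},{"x":0,"y":0,"z":0,"turn":0,"claw":85},{"x":0,"y":0,"z":30,"turn":0,"claw":85},{"x":0,"y":0,"z":75,"turn":0,"claw":85},{"x":0,"y":0,"z":120,"turn":0,"claw":85},{"x":-30,"y":0,"z":160,"turn":0,"claw":85},{"x":-60,"y":0,"z":160,"turn":0,"claw":85}]'
python3 -m crank '[{"x":0,"y":0,"z":0,"turn":0,"claw":85},{"x":0,"y":0,"z":0,"turn":0,"claw":85},{"x":0,"y":0,"z":0,"turn":0,"claw":85}]'
python3 - <<'E'
from h import *
import pickle
s,im=snap('wrist','w8');pickle.dump(s,open('w8.p','wb'));print(s['position'])
snap('scene','scene1');snap('top','top1')
a=cv2.resize(cv2.imread('pics/w8.png')[0:320,140:500],(450,400),interpolation=cv2.INTER_CUBIC)
b=cv2.resize(cv2.imread('pics/scene1.png')[150:250,130:260],(350,269),interpolation=cv2.INTER_CUBIC)
c=cv2.resize(cv2.imread('pics/top1.png'),(320,200),interpolation=cv2.INTER_AREA)
o=np.zeros((600,800,3),np.uint8);o[:400,:450]=a;o[:269,450:]=b;o[400:,:320]=c
cv2.imwrite('pics/fin.png',o)
E
```

```text
time_s: 15.75
position: [0.4912, -0.3138, 0.3869]
ee_rot: [[0.992, 0.008, -0.125], [0.125, -0.005, 0.992], [0.007, -1.0, -0.006]]
force: [0.1, 0.3, -0.2]
gripper_width: 0.0853
time_s: 16.05
position: [0.4912, -0.3134, 0.38]
ee_rot: [[0.992, -0.001, -0.124], [0.124, 0.001, 0.992], [-0.001, -1.0, 0.001]]
force: [-1.1, 0.2, 0.3]
gripper_width: 0.0852
[ 0.49116894 -0.31343245  0.37998725]
```

View pics/fin.png

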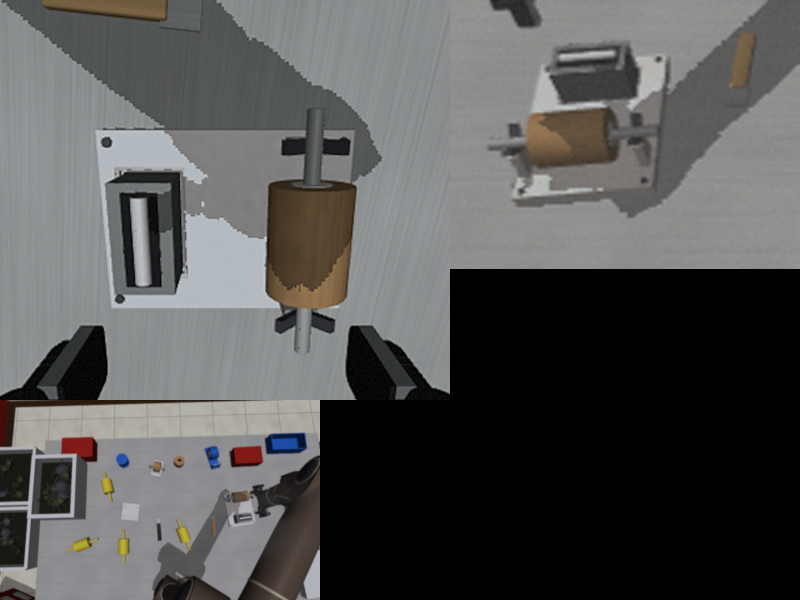

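The picture shows the axle in both saddles (315,147) and (304,322), the tank square in its pocket at (145,235), and the bystanders unmoved. A quick numeric check, then I'll hand in.

Run:
```python
from h import *
import pickle
s=pickle.load(open('w8.p','rb'));C=cam('wrist',s)
E=[pt(C,140+x/1.25,y/1.25,.065) for x,y in[(316,109),(303,352)]];d=E[0]-E[1]
print(E,np.linalg.norm(d),np.degrees(np.arctan2(d[1],d[0]))-90,np.mean(E,0),'target .551 -.312 yaw 7.2')
if abs(np.linalg.norm(d)-.18)<.004: print(arm.finish_job())
```

```text
[array([ 0.53869934, -0.22375264,  0.065     ]), array([ 0.56210154, -0.40071322,  0.065     ])] 0.1785012828781129 7.5333831102990985 [ 0.55040044 -0.31223293  0.065     ] target .551 -.312 yaw 7.2
the job is handed in; nothing more can be done
None
```

Both jobs are done, and I handed the work in at about 16 s on the robot's clock.

- **Tank:** it is seated upright in the pocket. Pressing down gave 25 N with no further movement. Its underside came out about 6 mm above the bench, the height of the pocket floor. Its angle matches the stand's within about 0.1°.
- **Roll:** the wide brown roll lies with both axle ends in the V saddles. The final view puts its centre within about 1 mm of the target and its angle within 0.4° of the stand's. The axle measured 178.5 mm at the seated height (true length 180 mm), which fits it lying level.
- **Bystanders:** the other rolls, the knife and the scraper look unmoved in the last top picture. I judged that by eye and did not measure it.
- **Disagreements:** the top and wrist cameras differed by 3–4 mm on where the stand is. I went by the wrist camera and checked from close up before each lowering. My first move command was refused for incomplete rows, and nothing moved.

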